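# Lock a probe cartridge into a flow cell's bayonet socket

### The arm

A 6-joint arm with a two-finger parallel gripper is mounted at the origin on a cart in front of the work surface, level with it; the furniture and walls round the work are solid. World frame = base frame: x ahead of the robot, y to its left, z up, the work surface at z = 0. Lengths are in m, angles in rad, forces in N, time in s.
With the tool pointing down it reaches from about 0.25 to 0.775 m from the base axis. Payload 4 kg.
Tool frame: the origin (TCP) lies at the very end of the fingers, on their centre line; the grasp point (between the pads) lies 19 mm behind it; z points along the fingers, y is the line along which they close (so a half turn about z gives the same grasp; the last joint's range is limited). The gripper opens to 94 mm and grips with 3 to 60 N. Pads are 16 mm wide; open, the fingers measure 119 mm over their backs; the gripper's body (75 mm by 177 mm) begins 78 mm behind the grasp point.
Start: joints at [-1.354, 0.087, 1.371, -0, 1.684, -0.103], TCP at [0.173, -0.522, 0.183] pointing down, gripper open.
Joint ranges: [-3.1, 3.1], [-0.76, 2.03], [0.27, 2.55], [-1.08, 4.22], [0.17, 2.65], [-2.57, 2.57]. Speed limits (rad/s): [2.79, 2.79, 3.14, 3.14, 3.14, 3.14].

### API

Orientations are given as [roll, pitch, yaw] about the fixed x, y, z axes, in that order (R = Rz(yaw) Ry(pitch) Rx(roll)).
In Python, from bench import robot, snapshot, finder gives the robot as it stands.
- The arm moves only by the tool drive_tool, never from a script. Its argument "deltas" is text: rows parted by semicolons, each of 7 numbers parted by spaces: the shift along the tool's x, y, z each as a share of 100 mm, from -1 to 1, then the turn, a rotation vector about the tool's x, y, z each as a share of 90 degrees, from -1 to 1, then the finger opening in mm, from 0 to 94. In form: tx ty tz rx ry rz gripper; .... A call has 1 to 5 rows; each row is the pose to reach, as a shift and turn from the pose commanded when the call began, along the tool's axes at that moment; what a row does not reach only later rows make up. A row lasts 1/10 s, in which the tool goes at most 50 mm and 8.59 degrees, less where a joint would pass 70% of its speed; a pose out of reach is approached as far as the arm can. A call with a number of a shift or a turn outside -1 to 1 is refused whole. A call with a gripper value outside its range is refused whole. The fingers move at their own pace and stop on an object; the grip force is fixed at half the most. Time passes only in rows, so rows that repeat a pose let the fingers close. It gives the time, the measured TCP pose, the force, the opening and the grip force at its end, in the units of the state.
- robot.get_obs(): the state, without advancing time (a new reading comes with each control period).
- snapshot(name): name is "side" or "top"; returns a dict with "img" (420x560x3 uint8, red, green, blue), "fx", "fy", "cx", "cy" (pixels), "D" ([k1, k2, p1, p2, k3] as OpenCV has them; the pictures are not rectified), "T" (4x4, takes a point from camera to world coordinates). Camera axes: x right, y up, looking along -z (the intrinsics and any distortion apply to the point x, -y, -z); pixel columns grow to the right and rows downward; lengths in m; the calibration is good to about 2 mm. A picture is of the moment at which its call begins. There is no depth.
- robot.close_job(): hands the job in; it is judged then, once.
Trained networks look in the newest picture that a camera, given by its name, has taken for a name from the list of things; names that differ only in an ending like _2 or _b are one class to them, and where a whole thing is asked for, a point or a joint stands for the part that bears it (a point fixed in the world has none). Each returns a list of dicts, best first, with "confidence" (0 to 1); they miss things now and then, are a little off and sometimes report something else, mostly with a low value. They report only what shows in the picture. A call takes as long as a camera call. They do not tell look-alikes from the thing itself.
- finder.look_for(camera, thing): "xy" ([column, row] in pixels, amid what is visible of it).
- finder.masks_of(camera, thing): "region" (420x560 bool, what is visible of it) and "xy" ([column, row] in pixels, amid what is visible of it).
- finder.landmark_of(camera, thing): "xy" ([column, row] in pixels: a listed point, or the origin of a listed thing).
The state is a dict: "time": time; "joint_positions": joint angles; "qvel": joint speeds; "joint_torque": joint torques, N m; "tool_pos": TCP position; "ee_rot": TCP orientation; "wrist_force": force on the tool from outside, world axes, zero at the start; "wrist_torque": the same for the moment, N m; "width": finger opening in m; "finger_force": force on a finger pad.
Only numpy, scipy, OpenCV 4.12 (cv2) and the standard library are available. Lean on these libraries where they do the work, as an engineer would, in place of code of your own. Each camera call takes 0.05 s, during which the arm holds its last target. There are 200 camera calls.

### The job

Fit the probe cartridge into the flow cell: lower it into the socket with its two lugs in the entry slots, press it down gently against the spring until the lugs are below the rim, turn it clockwise (seen from above) about a quarter turn to the stop, and let go so that it springs up into its lock, upright, with the grip bar in line with the hose ports. Do not force it: the cell cracks if the cartridge is pressed or wrenched hard against it (40 N). Do not disturb the beaker, the bottle or the carton standing nearby.

Things in the scene. Friction and masses are not known exactly. Their poses are not given: they have to be found in the camera images.
- cartridge_center (a point): Centre of the loose probe cartridge, on its axis, 42 mm above its foot; z up, upright on the worktop, 84 mm tall, 0.12 to 0.2 kg. Steel shank 34 mm across, foot tapered to 27 mm over the lowest 5 mm. Two steel lugs along its +x and -x, each 8 mm wide, reaching 24 mm out from the axis, from 14 to 23 mm above the foot. It is the same turned half round.
- cartridge_grip (a point): Centre of the cartridge's grey grip bar, 67 mm above its foot. The bar is 44 mm long (along the cartridge's x, as the lugs), 24 mm wide (along y: take it by these two flat sides) and runs from 50 to 84 mm above the foot. Under it is a grey flange 43 mm across, from 44 to 51 mm.
- cell: White round flow cell, 92 mm across, fixed on the worktop; origin on the socket's axis at the worktop, z up. Two grey hose ports along its +x and -x reach 72 mm from the axis, 22 mm high. White top 44 mm high; from it stands the grey steel socket insert, 62 mm across. The insert is firm, but its height is set differently each day and not reported: its rim's top is 50 to 62 mm above the worktop.
- socket_entry (a point): Point over one of the two opposite entry slots, 22 mm from the socket's axis, 62 mm above the worktop; the slots lie on the line 1.40 rad counterclockwise (from above) of the cell's x. Slots 12 mm wide, bore between them 38 mm across, rim 12 mm thick. Under the rim a channel for the lugs: its solid floor is 23.2 mm below the rim's top. Lugs turn only while the foot is 35 to 37.2 mm below the rim's top.
- socket_lock (a point): Point over one of the two lock notches, 22 mm from the axis on the cell's +x, 62 mm above the worktop. From the slots the lugs turn clockwise only, 1.40 rad, to the notch (a stop is about 0.09 rad beyond). The notch is 12 mm wide and open downward to the channel: there the released cartridge springs up 5 mm and is locked, its foot about 30 mm below the rim's top, grip bar along the cell's x.
- socket_axis (a point): Point on the socket's axis, 62 mm above the worktop. Inside the socket a sprung plate meets the cartridge's foot 26 mm below the rim's top (the lugs are then in the slots): 3.6 N at first, 0.6 N more for each mm pushed, so about 9.6 N in mid-channel and 10.3 N at the solid floor, where the force rises steeply. With no hold the spring lifts the unlocked cartridge back to 26 mm.
- beaker: Glass beaker, 52 mm across, 70 mm high; bystander, origin at its underside
- small_bottle: White bottle with a wide cap, 52 mm across, 110 mm high; bystander, origin at its underside
- carton: Carton, 64 x 96 x 58 mm high; bystander, origin at its underside
Mind the look-alikes: they are no part of the job. What is shaped like the part that bears cartridge_center but brown, pink or purple is not meant.

How it is judged:
By the outcome, as a careful person would: the job done as asked, in the order asked, and still so for the second after the job is handed in, with the robot touching nothing.
It also fails if it takes over 56 s, if anything falls off the work surface, if the arm or the gripper's body presses on something with over 40 N, if the wrist force passes 120 N, or if a joint passes its speed limit or range.

## Working session

There is one attempt and no reset: what is moved stays moved. The work goes in short steps, Python scripts to look and compute and a tool call to move; the robot and the scene stay as the last step left them, time stands still between calls to the robot, and variables do not carry over. Pictures are saved under pics/ and viewed, at most 10 in all, crops included, and the job is handed in when it is done.

Besides the shell and the picture viewer there is one more tool, called as a command line: name --argument value ..., lists and objects as JSON in quotes. drive_tool: Moves the arm, as the interface text tells. Shift numbers are shares of 100 mm and turn numbers shares of 90 degrees, none past 1 either way. Its arguments: {"type":"object","properties":{"deltas":{"type":"string"}},"required":["deltas"]}

```bash
mkdir -p pics; ls
cat > h.py <<'E'
import numpy as np, cv2
from bench import robot, snapshot, finder
def ray(s,xy):
    K=np.array([[s['fx'],0,s['cx']],[0,s['fy'],s['cy']],[0,0,1]])
    u=cv2.undistortPoints(np.array([[xy]],float),K,np.array(s['D'],float))[0,0]
    T=np.array(s['T']); d=T[:3,:3]@np.array([u[0],-u[1],-1]); return T[:3,3],d
def atz(s,xy,z):
    o,d=ray(s,xy); return o+d*(z-o[2])/d[2]
def proj(s,p):
    T=np.array(s['T']);K=np.array([[s['fx'],0,s['cx']],[0,s['fy'],s['cy']],[0,0,1]])
    c=T[:3,:3].T@(np.array(p)-T[:3,3]);
    return cv2.projectPoints(np.array([[c[0],-c[1],-c[2]]]),np.zeros(3),np.zeros(3),K,np.array(s['D'],float))[0][0,0]
def tri(s1,a,s2,b):
    A=np.zeros((3,3));v=np.zeros(3);L=[]
    for s,x in((s1,a),(s2,b)):
        o,d=ray(s,x);d=d/np.linalg.norm(d);P=np.eye(3)-np.outer(d,d);A+=P;v+=P@o;L.append((P,o))
    p=np.linalg.solve(A,v);return p,[np.linalg.norm(P@(p-o)) for P,o in L]
E
python3 - <<'E'
from h import *
for n in('side','top'):
    s=snapshot(n);cv2.imwrite(f'pics/{n}0.png',s['img'][:,:,::-1]);T=np.array(s['T']);print(n,T[:3,3].round(3),(-T[:3,2]).round(2))
    for t in('cartridge_center','cartridge_grip','cell','socket_entry','socket_lock','socket_axis','beaker','small_bottle','carton'):
        for r in finder.landmark_of(n,t)[:4]: print(t,np.round(r['xy'],1),round(r['confidence'],2))
E
```

```text
pics
side [ 0.549 -0.767  0.529] [-0.    0.88 -0.48]
cartridge_center [252.8 169.3] 0.9
cartridge_center [289.5 168.9] 0.89
cartridge_center [260.6 185. ] 0.88
cartridge_center [220.3 178.5] 0.74
cartridge_grip [291.  160.5] 0.94
cartridge_grip [214.9 171.7] 0.71
cartridge_grip [253.5 159.5] 0.65
cartridge_grip [261.9 173.6] 0.6
cell [284.  263.1] 0.98
socket_entry [298.2 235.5] 0.78
socket_lock [284.6 239.8] 0.87
socket_axis [282.7 238.6] 0.76
beaker [282.4 236.6] 0.72
beaker [202.6 219.6] 0.65
small_bottle [340.6 231.8] 0.83
carton [352.4 329. ] 0.56
top [0.402 0.065 1.054] [ 0.12  0.01 -0.99]
cartridge_center [165.3 236.6] 0.82
cartridge_center [205.1 219.3] 0.71
cartridge_center [162.5 193.7] 0.7
cartridge_center [193.6 266.9] 0.64
cartridge_grip [189.6 270.7] 0.72
cartridge_grip [163.1 231.5] 0.69
cartridge_grip [209.4 217.5] 0.59
cartridge_grip [156.7 190.3] 0.54
cell [314.  199.4] 0.55
socket_entry [314.6 183.2] 0.95
socket_entry [380.8 152.8] 0.57
socket_lock [324.3 191. ] 0.79
socket_axis [314.8 193.7] 0.82
socket_axis [206.  217.2] 0.34
beaker [248.  276.7] 0.74
small_bottle [257.6 150.7] 0.7
carton [381.2 151.4] 0.57
```

Run:
```python
import cv2
a=cv2.imread('pics/top0.png');cv2.imwrite('pics/topc.png',cv2.resize(a[120:310,120:420],(800,507),interpolation=cv2.INTER_CUBIC))
a=cv2.imread('pics/side0.png');cv2.imwrite('pics/sidec.png',cv2.resize(a[130:350,170:420],(680,598),interpolation=cv2.INTER_CUBIC))
```

```text
(no output)
```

View pics/topc.png

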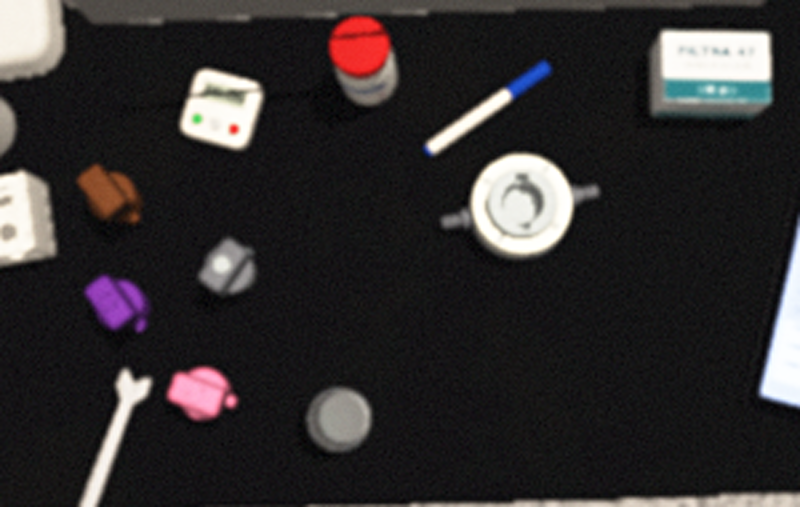

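View pics/sidec.png

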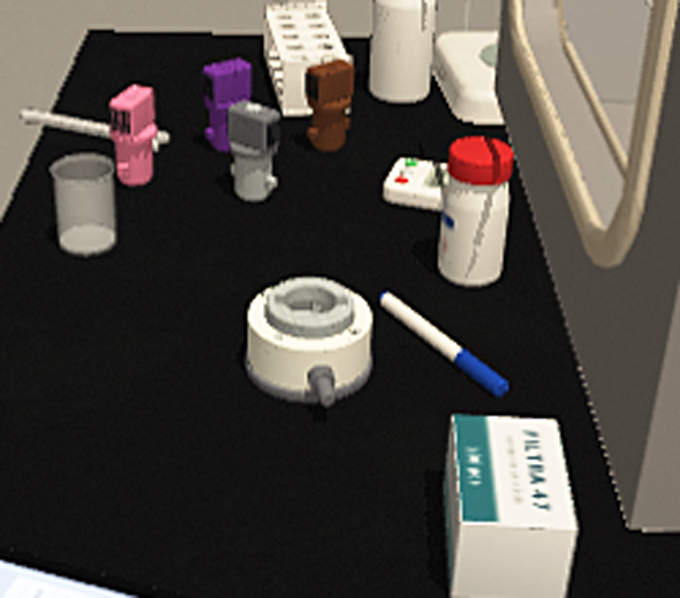

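```bash
cat >> h.py <<'E'
from scipy.optimize import minimize, differential_evolution
def cyl(r0,r1,z0,z1,x=0,y=0,n=40):
    a=np.linspace(0,2*np.pi,n,endpoint=False)
    return np.vstack([np.c_[x+r*np.cos(a),y+r*np.sin(a),0*a+z] for r,z in((r0,z0),(r1,z1))])
def box(x,y,z): return np.array([[i,j,k] for i in x for j in y for k in z],float)
CART=[cyl(13.5,17,0,5),cyl(17,17,5,44),cyl(21.5,21.5,44,51),box((-22,22),(-12,12),(50,84)),box((-24,24),(-4,4),(14,23))]
CELL=[cyl(46,46,0,44),cyl(31,31,44,56)]
PORT=[np.array([(-72,y,z) for y in(-5,5) for z in(12,22)]+[(72,y,z) for y in(-5,5) for z in(12,22)],float)]
def sil(s,parts,x,y,yaw,z=0,up=4):
    K=np.array([[s['fx'],0,s['cx']],[0,s['fy'],s['cy']],[0,0,1]]);T=np.array(s['T'])
    m=np.zeros((420*up,560*up),np.uint8);c,n=np.cos(yaw),np.sin(yaw)
    for P in parts:
        W=P/1000@np.array([[c,n,0],[-n,c,0],[0,0,1]])+[x,y,z]
        C=(W-T[:3,3])@T[:3,:3]*[1,-1,-1]
        p=cv2.projectPoints(C,np.zeros(3),np.zeros(3),K,np.array(s['D'],float))[0][:,0]
        cv2.fillConvexPoly(m,cv2.convexHull(np.round((p+.5)*up-.5).astype(np.int32)),255)
    return cv2.resize(m,(560,420),interpolation=cv2.INTER_AREA)/255.
def mask(cam,thing,px):
    r=finder.masks_of(cam,thing); r=[q for q in r if np.hypot(*(np.array(q['xy'])-px))<18]
    return (r[0]['region'].astype(float),r[0]['confidence']) if r else (None,0)
def fit(obs,parts,x0,b):
    f=lambda p:sum(np.abs(sil(s,parts,*p)-m).sum()/m.sum() for s,m in obs)
    r=differential_evolution(f,[(x0[i]-b[i],x0[i]+b[i]) for i in range(3)],seed=1,popsize=10,maxiter=40,tol=1e-4)
    return r.x,r.fun
E
python3 - <<'E'
from h import *
S={n:snapshot(n) for n in('side','top')}
print(tri(S['side'],(260.6,185),S['top'],(205.1,219.3)),tri(S['side'],(261.9,173.6),S['top'],(209.4,217.5)))
e,l,a,c=[tri(S['side'],p,S['top'],q) for p,q in(((298.2,235.5),(314.6,183.2)),((284.6,239.8),(324.3,191)),((282.7,238.6),(314.8,193.7)),((284,263.1),(314,199.4)))]
for q in(e,l,a,c):print(q[0].round(4),np.round(q[1],4))
o=[];oc=[]
for n,p,q in(('side',(261,185),(284,255)),('top',(206,218),(315,196))):
    m,k=mask(n,'cartridge_center',p);print(n,k,None if m is None else m.sum())
    if m is not None:o.append((S[n],m))
    m,k=mask(n,'cell',q);print(n,k,None if m is None else m.sum())
    if m is not None:oc.append((S[n],m))
    if m is not None:np.save(f'cell_{n}.npy',m)
x0=tri(S['side'],(260.6,185),S['top'],(205.1,219.3))[0]
for k in (o,o[:1],o[1:]): print('cart',fit(k,CART,[x0[0],x0[1],0],[.015,.015,1.57]))
for k in (oc,oc[:1],oc[1:]): print('cell',fit(k,CELL+PORT,[c[0][0],c[0][1],-1.37],[.01,.01,.4]))
for t,P in(('beaker',((202,220),(248,277))),('small_bottle',((341,222),(257,151)))):
    print(t,atz(S['side'],P[0],.0 if t=='beaker' else .03),atz(S['top'],P[1],.05))
E
```

```text
(array([0.50397625, 0.23714836, 0.04224169]), [np.float64(0.004300071413314491), np.float64(0.004300071413314654)]) (array([0.50583028, 0.22111718, 0.07936497]), [np.float64(0.00242308384822355), np.float64(0.0024230838482238613)])
[ 0.5837 -0.0233  0.0641] [0.0001 0.0001]
[ 0.561  -0.045   0.0681] [0.0028 0.0028]
[ 0.5573 -0.0236  0.057 ] [0.0026 0.0026]
[ 0.5567 -0.0257  0.0008] [0.0021 0.0021]
side 0.55 513.0
side 0.7 1828.0
top 0.65 300.0
top 0.59 1328.0
cart (array([ 0.50508266,  0.23664065, -0.87015397]), np.float64(0.30246003898635476))
cart (array([ 0.50453475,  0.242512  , -0.94091282]), np.float64(0.15146581049573826))
cart (array([ 0.50503082,  0.23649136, -0.60863514]), np.float64(0.10130718954248366))
cell (array([ 0.55645257, -0.02455464, -1.38555851]), np.float64(0.1454768423675394))
cell (array([ 0.55678856, -0.02446437, -1.5963858 ]), np.float64(0.07310893722915861))
cell (array([ 0.55599675, -0.02424679, -1.39667245]), np.float64(0.06728974722419089))
beaker [0.37254012 0.13387008 0.        ] [0.37029887 0.13785343 0.05      ]
small_bottle [0.67940449 0.090411   0.03      ] [0.66858883 0.1103185  0.05      ]
```

Run:
```python
from h import *
S={n:snapshot(n) for n in('side','top')}
rows=[]
B=box((-22,22),(-12,12),(50,84));E=[(i,j) for i in range(8) for j in range(i) if bin(i^j).count('1')==1]
for n,(u,v) in(('side',(262,183)),('top',(206,219))):
    t=[]
    for yaw in(None,-.6,-.87,-1.1):
        k=8;im=cv2.resize(S[n]['img'][v-18:v+18,u-16:u+16,::-1],None,fx=k,fy=k,interpolation=cv2.INTER_CUBIC)
        if yaw is not None:
            c,s=np.cos(yaw),np.sin(yaw)
            for i,j in E:
                p=[(tuple(np.round((proj(S[n],[.505+(c*q[0]-s*q[1])/1e3,.2375+(s*q[0]+c*q[1])/1e3,q[2]/1e3])-[u-16,v-18]+.5)*k).astype(int))) for q in(B[i],B[j])]
                cv2.line(im,[int(z) for z in p[0]],[int(z) for z in p[1]],(0,255,255),1)
        t.append(im)
    rows.append(np.hstack(t))
im=np.vstack(rows);print(im.shape);cv2.imwrite('pics/ov.png',cv2.resize(im,(800,int(800*im.shape[0]/im.shape[1]))))
```

```text
(576, 1024, 3)
```

View pics/ov.png

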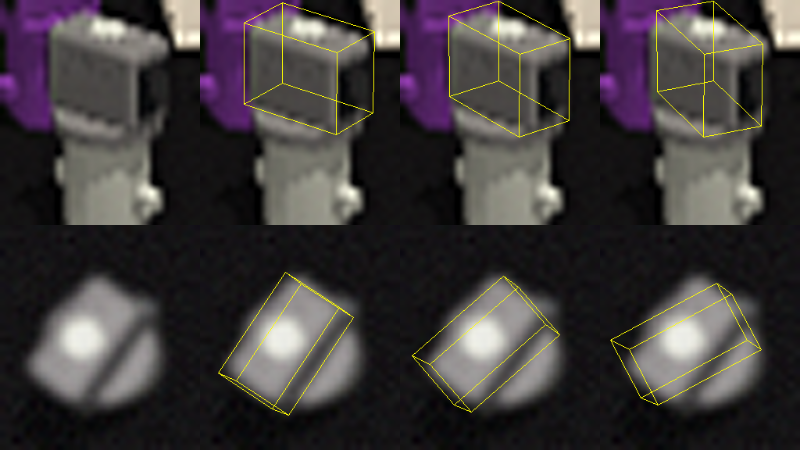

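```bash
cat >> h.py <<'E'
from scipy.spatial.transform import Rotation as Ro
def plan(x,y,z,phi):
    o=robot.get_obs();p=np.array(o['tool_pos']);R=Ro.from_euler('xyz',o['ee_rot'])
    cur=np.arctan2(*R.as_matrix()[[1,0],0]); d=(phi-cur+np.pi/2)%np.pi-np.pi/2
    G=Ro.from_matrix(np.c_[[np.cos(cur+d),np.sin(cur+d),0],[np.sin(cur+d),-np.cos(cur+d),0],[0,0,-1]])
    t=R.inv().apply(np.array([x,y,z])-p)*10; r=(R.inv()*G).as_rotvec()/(np.pi/2)
    print('t',round(o['time'],2),'pos',p.round(4),'phi',cur.round(4),'F',np.round(o['wrist_force'],1),'w',round(o['width'],4),'ff',np.round(o['finger_force'],1))
    print('q',np.round(o['joint_positions'],2),'shift',t.round(3),'turn',r.round(3))
E
python3 -c "
from h import *
plan(.506,.2362,.16,-.65)"
```

```text
t 1.4 pos [ 0.1729 -0.5221  0.1833] phi 0.3198 F [-0.2  0.7 -0.1] w 0.0938 ff 0.0
q [-1.35  0.09  1.37  0.    1.68 -0.1 ] shift [ 5.546 -6.151  0.233] turn [ 0.    -0.     0.617]
```

```bash
sed -i 's/ d=(phi-cur+np.pi\/2)%np.pi-np.pi\/2/ d=(phi-cur+np.pi)%(2*np.pi)-np.pi/' h.py
python3 - <<'E'
import numpy as np
w=np.array([.506-.1729,.2362+.5221]);ph=.32
for k in range(6):
    s=w/6*10; c,n=np.cos(ph),np.sin(ph)
    t=np.array([c*s[0]+n*s[1], n*s[0]-c*s[1]]); d=min(.43,2.49-ph)
    print(t.round(3),round(-d/(np.pi/2),3),ph); ph+=d
E
```

```text
[ 0.925 -1.025] -0.274 0.32
[ 1.268 -0.546] -0.274 0.75
[1.38  0.032] -0.274 1.18
[1.241 0.604] -0.274 1.6099999999999999
[0.876 1.067] -0.274 2.04
[0.352 1.335] -0.013 2.47
```

drive_tool --deltas "0.22 -0.24 0 0 0 -0.09 60; 0.44 -0.48 0 0 0 -0.18 60; 0.65 -0.72 0 0 0 -0.27 60"

```text
time: 1.7
tool_pos: [0.2123, -0.4324, 0.1831]
ee_rot: [-3.142, -0.0, 0.749]
wrist_force: [0.9, 0.3, 0.6]
width: 0.0733
finger_force: 0.0
```

drive_tool --deltas "0.3 -0.13 0 0 0 -0.09 60; 0.6 -0.26 0 0 0 -0.18 60; 0.89 -0.38 0 0 0 -0.27 60"

```text
time: 2.0
tool_pos: [0.2521, -0.3438, 0.1834]
ee_rot: [3.141, 0.0, 1.174]
wrist_force: [0.5, -0.8, 0.2]
width: 0.0601
finger_force: 0.0
```

drive_tool --deltas "0.33 0 0 0 0 -0.09 60; 0.65 0.01 0 0 0 -0.18 60; 0.97 0.02 0 0 0 -0.27 60"

```text
time: 2.3
tool_pos: [0.2919, -0.2555, 0.1835]
ee_rot: [3.141, 0.001, 1.598]
wrist_force: [1.0, -0.3, -0.2]
width: 0.06
finger_force: 0.0
```

drive_tool --deltas "0.29 0.14 0 0 0 -0.09 60; 0.58 0.28 0 0 0 -0.18 60; 0.87 0.42 0 0 0 -0.27 60"

```text
time: 2.6
tool_pos: [0.3321, -0.1676, 0.1835]
ee_rot: [3.141, 0.001, 2.022]
wrist_force: [0.6, 0.1, 0.3]
width: 0.0597
finger_force: 0.0
```

drive_tool --deltas "0.2 0.25 0 0 0 -0.09 60; 0.4 0.5 0 0 0 -0.18 60; 0.61 0.75 0 0 0 -0.27 60"

```text
time: 2.9
tool_pos: [0.3736, -0.0802, 0.1835]
ee_rot: [3.141, 0.001, 2.446]
wrist_force: [0.3, -0.6, -0.1]
width: 0.0598
finger_force: 0.0
```

```bash
python3 -c "
from h import *
plan(.506,.2362,.16,2.49)"
```

```text
t 2.9 pos [ 0.3736 -0.0802  0.1835] phi 2.4461 F [ 0.3 -0.6 -0.1] w 0.0598 ff 0.0
q [-0.36 -0.3   1.72 -0.    1.72 -1.24] shift [1.011 3.278 0.235] turn [ 0.     0.001 -0.028]
```

drive_tool --deltas "0.13 0.41 0 0 0 0 60; 0.25 0.82 0 0 0 -0.028 60"

```text
time: 3.1
tool_pos: [0.4074, -0.0012, 0.1836]
ee_rot: [3.141, 0.001, 2.485]
wrist_force: [0.1, -0.6, 1.7]
width: 0.06
finger_force: 0.0
```

drive_tool --deltas "0.13 0.41 0 0 0 0 60; 0.25 0.82 0 0 0 0 60"

```text
time: 3.3
tool_pos: [0.4376, 0.0794, 0.1836]
ee_rot: [3.141, 0.001, 2.485]
wrist_force: [0.2, -0.8, 0.1]
width: 0.0602
finger_force: 0.0
```

drive_tool --deltas "0.13 0.41 0 0 0 0 60; 0.25 0.82 0 0 0 0 60"

```text
time: 3.5
tool_pos: [0.4679, 0.1597, 0.1835]
ee_rot: [3.141, 0.001, 2.485]
wrist_force: [0.5, -0.7, 0.1]
width: 0.0597
finger_force: 0.0
```

drive_tool --deltas "0.13 0.41 0 0 0 0 60; 0.25 0.82 0 0 0 0 60; 0.25 0.82 0 0 0 0 60"

```text
time: 3.8
tool_pos: [0.4983, 0.242, 0.1818]
ee_rot: [-3.141, -0.002, 2.489]
wrist_force: [-0.5, -0.7, -0.2]
width: 0.0599
finger_force: 0.0
```

```bash
python3 -c "
from h import *
plan(.506,.2362,.055,2.49)
s=snapshot('top');cv2.imwrite('pics/t1.png',cv2.resize(s['img'][150:290,120:300,::-1],(770,600),interpolation=cv2.INTER_CUBIC))"
```

```text
t 3.8 pos [0.4983 0.242  0.1818] phi 2.4894 F [-0.5 -0.7 -0.2] w 0.0599 ff 0.0
q [ 0.35  0.1   1.36  0.    1.68 -0.57] shift [-9.900e-02  1.000e-03  1.268e+00] turn [-0.    -0.001 -0.   ]
```

View pics/t1.png

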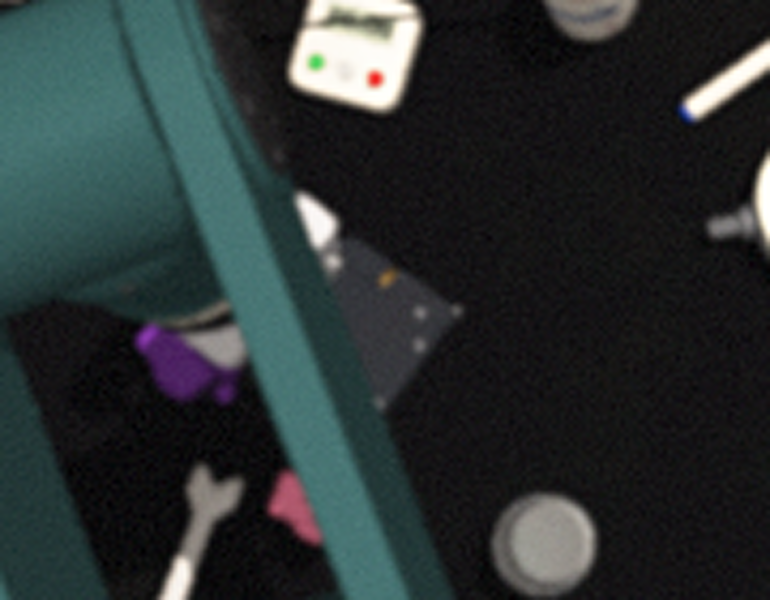

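drive_tool --deltas "-0.1 0 0.2 0 0 0 60; -0.1 0 0.5 0 0 0 60; -0.1 0 0.8 0 0 0 60; -0.1 0 0.8 0 0 0 60"

```text
time: 4.25
tool_pos: [0.5023, 0.2293, 0.0986]
ee_rot: [-3.133, -0.005, 2.483]
wrist_force: [0.9, 0.3, -0.5]
width: 0.06
finger_force: 0.0
```

```bash
python3 -c "
from h import *
plan(.506,.2362,.055,2.49)
s=snapshot('side');cv2.imwrite('pics/s1.png',cv2.resize(s['img'][130:220,205:325,::-1],(800,600),interpolation=cv2.INTER_CUBIC))"
```

```text
t 4.25 pos [0.5023 0.2293 0.0986] phi 2.4829 F [ 0.9  0.3 -0.5] w 0.06 ff 0.0
q [ 0.33  0.13  1.49 -0.    1.53 -0.59] shift [0.011 0.081 0.435] turn [-0.005 -0.003 -0.005]
```

View pics/s1.png

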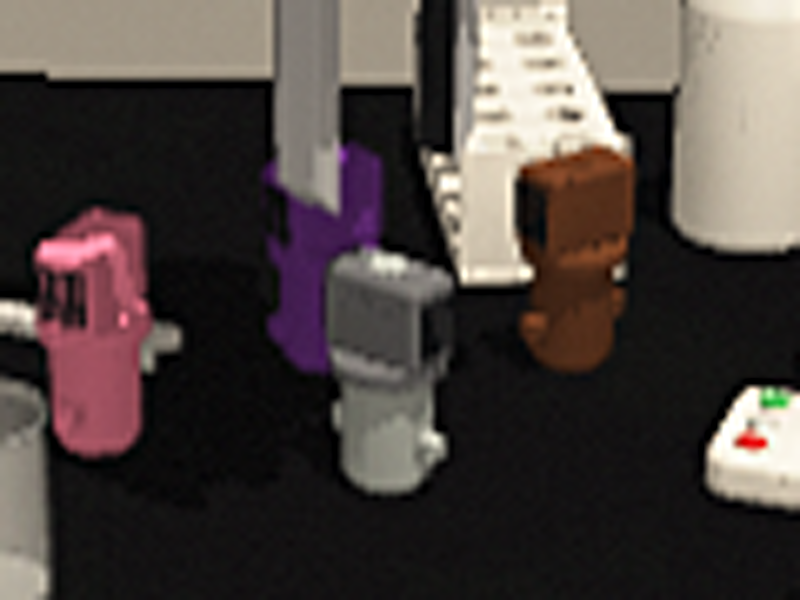

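drive_tool --deltas "0 0 0 0 0 0 60; 0 0 0 0 0 0 60"

```text
time: 4.5
tool_pos: [0.5071, 0.2319, 0.1059]
ee_rot: [3.138, 0.003, 2.484]
wrist_force: [-0.2, 0.1, 0.9]
width: 0.0598
finger_force: 0.0
```

```bash
python3 -c "
from h import *
plan(.506,.2362,.055,2.49)"
```

```text
t 4.5 pos [0.5071 0.2319 0.1059] phi 2.4839 F [-0.2  0.1  0.9] w 0.0598 ff 0.0
q [ 0.33  0.13  1.48 -0.    1.53 -0.59] shift [0.036 0.025 0.509] turn [ 0.002  0.002 -0.004]
```

```bash
python3 -c "
from h import *
for i in range(5):
    snapshot('side');o=robot.get_obs();print(np.round(o['tool_pos'],4),np.round(o['ee_rot'],3),np.round(o['joint_positions'],4),np.round(o['qvel'],3))
"
```

```text
[0.5071 0.232  0.1058] [3.138e+00 2.000e-03 2.484e+00] [ 3.2760e-01  1.2840e-01  1.4798e+00 -2.0000e-04  1.5292e+00 -5.8580e-01] [ 0.002  0.006  0.005 -0.    -0.003  0.002]
[0.5069 0.2321 0.1054] [3.139e+00 2.000e-03 2.484e+00] [ 3.2770e-01  1.2870e-01  1.4802e+00 -1.0000e-04  1.5291e+00 -5.8570e-01] [ 0.004  0.007  0.008  0.001 -0.002 -0.   ]
[0.5067 0.232  0.1051] [3.139e+00 2.000e-03 2.484e+00] [ 3.2780e-01  1.2890e-01  1.4806e+00 -1.0000e-04  1.5290e+00 -5.8570e-01] [ 0.002  0.008  0.008  0.001 -0.002  0.001]
[0.5064 0.232  0.1046] [3.140e+00 1.000e-03 2.484e+00] [ 3.2790e-01  1.2930e-01  1.4811e+00 -1.0000e-04  1.5289e+00 -5.8570e-01] [ 0.002  0.006  0.01  -0.    -0.001  0.001]
[0.5062 0.232  0.1042] [3.140e+00 1.000e-03 2.484e+00] [ 3.2800e-01  1.2960e-01  1.4815e+00 -1.0000e-04  1.5288e+00 -5.8570e-01] [ 0.001  0.007  0.008 -0.002  0.    -0.001]
```

drive_tool --deltas "0.02 0.02 0.12 0 0 0 60; 0.02 0.02 0.24 0 0 0 60; 0.02 0.02 0.34 0 0 0 60; 0.02 0.02 0.42 0 0 0 60; 0.02 0.02 0.46 0 0 0 60"

```text
time: 5.25
tool_pos: [0.5045, 0.2343, 0.0553]
ee_rot: [-3.139, -0.001, 2.484]
wrist_force: [0.6, 0.4, -0.6]
width: 0.0598
finger_force: 0.0
```

drive_tool --deltas "0 0 0 0 0 0 60; 0 0 0 0 0 0 60; 0 0 0 0 0 0 60"

```text
time: 5.55
tool_pos: [0.5059, 0.2348, 0.0579]
ee_rot: [3.141, 0.001, 2.484]
wrist_force: [0.2, -0.8, -0.4]
width: 0.0601
finger_force: 0.0
```

```bash
python3 -c "
from h import *
plan(.506,.2355,.055,2.49)"
```

```text
t 5.55 pos [0.5059 0.2348 0.0579] phi 2.4843 F [ 0.2 -0.8 -0.4] w 0.0601 ff 0.0
q [ 0.33  0.16  1.54 -0.    1.44 -0.58] shift [0.004 0.006 0.029] turn [ 0.001  0.    -0.004]
```

drive_tool --deltas "0 0 0.02 0 0 0 45; 0 0 0.02 0 0 0 35; 0 0 0.02 0 0 0 28; 0 0 0.02 0 0 0 20; 0 0 0.02 0 0 0 15"

```text
time: 6.05
tool_pos: [0.5056, 0.2347, 0.0554]
ee_rot: [3.141, 0.0, 2.484]
wrist_force: [1.0, 1.0, 0.1]
width: 0.0242
finger_force: 28.9
```

drive_tool --deltas "0 0 0 0 0 0 10; 0 0 0 0 0 0 10; 0 0 0 0 0 0 10; 0 0 0 0 0 0 10"

```text
time: 6.45
tool_pos: [0.5055, 0.2347, 0.0554]
ee_rot: [3.141, 0.0, 2.484]
wrist_force: [0.6, 1.9, 0.7]
width: 0.0239
finger_force: 30.0
```

```bash
python3 -c "
from h import *
plan(.506,.2355,.155,2.49)"
```

```text
t 6.45 pos [0.5055 0.2347 0.0554] phi 2.4844 F [0.6 1.9 0.7] w 0.0239 ff 30.0
q [ 0.33  0.16  1.54  0.    1.43 -0.58] shift [ 0.001  0.009 -0.996] turn [ 0.     0.    -0.004]
```

drive_tool --deltas "0 0 -0.1 0 0 0 10; 0 0 -0.3 0 0 0 10; 0 0 -0.55 0 0 0 10; 0 0 -0.8 0 0 0 10; 0 0 -0.9 0 0 0 10"

```text
time: 6.95
tool_pos: [0.5065, 0.2349, 0.1485]
ee_rot: [3.138, 0.003, 2.484]
wrist_force: [-0.1, -0.2, -1.8]
width: 0.0232
finger_force: 29.9
```

Run:
```python
from h import *
plan(.5562,-.0244,.145,3.15)
w=np.array([.0507,-.259])*10/3
for ph in(2.484,2.484+.222,2.484+.444):
    c,n=np.cos(ph),np.sin(ph);print(np.round([c*w[0]+n*w[1],n*w[0]-c*w[1]],3))
```

```text
t 6.95 pos [0.5065 0.2349 0.1485] phi 2.4843 F [-0.1 -0.2 -1.8] w 0.0232 ff 29.9
q [ 0.33  0.11  1.41 -0.    1.61 -0.58] shift [-1.978 -1.75   0.034] turn [ 0.002  0.002 -0.424]
[-0.661 -0.58 ]
[-0.518 -0.711]
[-0.348 -0.808]
```

drive_tool --deltas "-0.12 -0.11 0 0 0 -0.03 10; -0.3 -0.26 0 0 0 -0.07 10; -0.5 -0.42 0 0 0 -0.11 10; -0.66 -0.58 0 0 0 -0.14 10"

```text
time: 7.35
tool_pos: [0.5218, 0.1472, 0.1444]
ee_rot: [-3.14, -0.001, 2.707]
wrist_force: [-0.0, -0.6, -2.0]
width: 0.0236
finger_force: 29.9
```

drive_tool --deltas "-0.17 -0.24 0 0 0 -0.05 10; -0.34 -0.47 0 0 0 -0.1 10; -0.52 -0.71 0 0 0 -0.14 10"

```text
time: 7.65
tool_pos: [0.5386, 0.061, 0.1444]
ee_rot: [-3.141, -0.002, 2.927]
wrist_force: [0.3, -0.2, -1.5]
width: 0.0236
finger_force: 29.9
```

drive_tool --deltas "-0.12 -0.26 0 0 0 -0.05 10; -0.22 -0.5 0 0 0 -0.1 10; -0.3 -0.7 0 0 0 -0.13 10; -0.34 -0.8 0 0 0 -0.14 10"

```text
time: 8.05
tool_pos: [0.5547, -0.0254, 0.1442]
ee_rot: [-3.141, -0.002, -3.14]
wrist_force: [-0.4, 0.7, -2.2]
width: 0.0236
finger_force: 29.9
```

drive_tool --deltas "0 0 0 0 0 0 10; 0 0 0 0 0 0 10; 0 0 0 0 0 0 10"

```text
time: 8.35
tool_pos: [0.5549, -0.0226, 0.145]
ee_rot: [3.141, -0.001, -3.138]
wrist_force: [-1.0, 1.0, -2.1]
width: 0.0235
finger_force: 29.9
```

Run:
```python
from h import *
plan(.5562,-.0244,.125,3.15)
o=robot.get_obs();p=o['tool_pos'];
for n in('side','top'):
    s=snapshot(n);cv2.imwrite(f'pics/{n}2.png',s['img'][:,:,::-1])
    for t in('cartridge_center','cartridge_grip','socket_axis','socket_entry','cell'):
        for r in finder.landmark_of(n,t)[:5]:
            if 225<r['xy'][0]<380: print(n,t,np.round(r['xy'],1),round(r['confidence'],2))
    print('exp center',proj(s,[p[0],p[1],p[2]-.0134]),'grip',proj(s,[p[0],p[1],p[2]+.0116]))
    m,k=mask(n,'cartridge_center',proj(s,[p[0],p[1],p[2]-.0134]))
    if m is not None: print(k,m.sum()); np.save(f'held_{n}.npy',m)
s=snapshot('side');u=cv2.resize(s['img'][150:300,190:390,::-1],(800,600),interpolation=cv2.INTER_CUBIC);cv2.imwrite('pics/s2.png',u)
```

```text
t 8.35 pos [ 0.5549 -0.0226  0.145 ] phi -3.1385 F [-1.   1.  -2.1] w 0.0235 ff 29.9
q [-0.14  0.11  1.42  0.    1.61 -1.72] shift [-0.014 -0.018  0.2  ] turn [ 0.    -0.    -0.003]
side cartridge_center [252. 170.] 0.97
side cartridge_center [281.  203.1] 0.85
side cartridge_center [291.  172.2] 0.74
side cartridge_center [342.6 227. ] 0.26
side cartridge_grip [283.1 191.7] 0.73
side cartridge_grip [289.9 157.5] 0.57
side cartridge_grip [254.5 157.6] 0.57
side socket_axis [282.  234.4] 0.66
side socket_entry [296.4 233.8] 0.68
side cell [280.1 261.4] 0.93
exp center [283.84873584 203.44975757] grip [284.23255904 191.16869542]
0.96 900.0
top cartridge_center [250.  274.9] 0.52
top cartridge_center [317.7 191.1] 0.44
top cartridge_grip [318.1 188.5] 0.6
top socket_axis [312.5 193.6] 0.94
top socket_entry [315.4 187.9] 0.6
top cell [316.3 197. ] 0.93
exp center [317.32271736 190.54656733] grip [318.36007705 188.58871266]
0.43 105.0
```

View pics/s2.png

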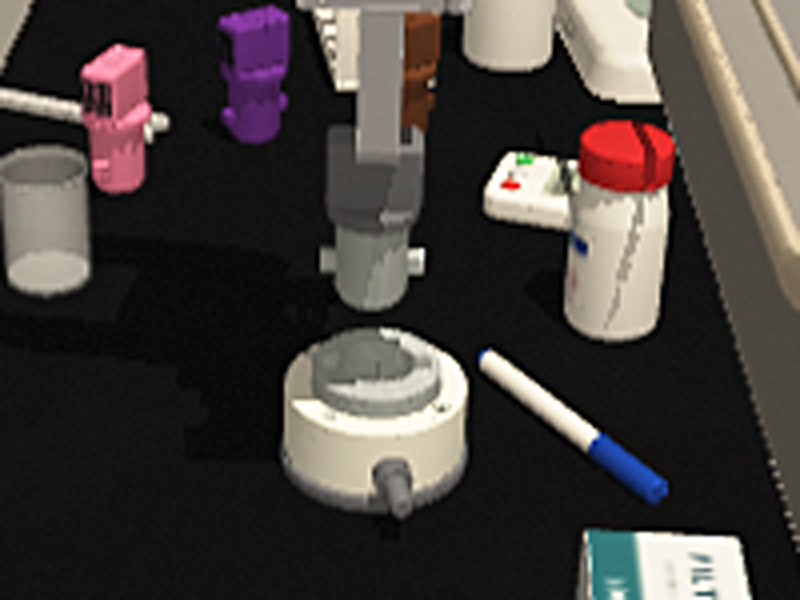

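Run:
```python
from h import *
plan(.5562,-.0244,.125,3.15)
s=snapshot('side');p=robot.get_obs()['tool_pos'];z=p[2]-.0554
g=s['img'].astype(float).sum(2)
m=np.load('held_side.npy')
def edges(r,lo,hi):   # subpixel left/right edges of bright thing against black on row r
    a=cv2.GaussianBlur(g,(1,3),0)[r];d=np.diff(a);l=lo+np.argmax(d[lo:hi]);h=lo+np.argmin(d[lo:hi])
    f=lambda i:(np.abs(d[i-1:i+2])*np.arange(i-1,i+2)).sum()/np.abs(d[i-1:i+2]).sum()+.5
    return f(l),f(h)
for r in range(205,225,2):
    M=np.where(m[r])[0]; q=np.where(sil(s,CART,p[0],p[1],0,z)[r]>.5)[0]
    print(r,np.round(edges(r,262,304),1),'mask',M.min() if len(M) else 0,M.max() if len(M) else 0,'exp@TCP',q.min() if len(q) else 0,q.max() if len(q) else 0)
C=sil(s,CELL[:1],.5562,-.0244,0)
for r in range(248,268,3):
    q=np.where(C[r]>.5)[0];M=np.where(np.load('cell_side.npy')[r])[0]
    print(r,np.round(edges(r,255,315),1),'mask',M.min(),M.max(),'exp',q.min(),q.max())
```

```text
t 9.1 pos [ 0.5552 -0.0234  0.1453] phi -3.1392 F [-0.5  0.1 -2.8] w 0.0238 ff 29.9
q [-0.14  0.11  1.42 -0.    1.61 -1.72] shift [-0.01  -0.01   0.203] turn [-0.     0.    -0.004]
205 [284.7 293.3] mask 274 291 exp@TCP 274 295
207 [273.4 291.7] mask 274 290 exp@TCP 275 293
209 [273.4 291.6] mask 274 290 exp@TCP 275 293
211 [273.5 291.5] mask 272 291 exp@TCP 272 293
213 [269.5 295.5] mask 270 294 exp@TCP 271 297
215 [269.5 295.4] mask 270 295 exp@TCP 271 297
217 [269.5 295.5] mask 272 294 exp@TCP 271 296
219 [273.2 291.4] mask 273 292 exp@TCP 275 292
221 [273.3 291.2] mask 273 291 exp@TCP 275 292
223 [274.3 290.4] mask 274 290 exp@TCP 276 292
248 [260.5 306.3] mask 261 307 exp 259 307
251 [260.5 305.8] mask 261 306 exp 259 307
254 [260.5 305.7] mask 261 306 exp 259 307
257 [260.5 305.6] mask 260 306 exp 259 306
260 [260.2 305.8] mask 260 306 exp 259 306
263 [261.3 306.2] mask 260 306 exp 259 306
266 [291.7 305.5] mask 261 305 exp 260 306
```

drive_tool --deltas "-0.02 0 0.05 0 0 -0.004 10; -0.044 -0.009 0.12 0 0 -0.004 10; -0.044 -0.009 0.2 0 0 -0.004 10; -0.044 -0.009 0.25 0 0 -0.004 10; -0.044 -0.009 0.25 0 0 -0.004 10"

```text
time: 9.65
tool_pos: [0.5586, -0.0242, 0.1185]
ee_rot: [3.141, -0.003, -3.133]
wrist_force: [-0.3, -1.1, -2.1]
width: 0.0237
finger_force: 29.9
```

drive_tool --deltas "0 0 0 0 0 0 10; 0 0 0 0 0 0 10"

```text
time: 9.85
tool_pos: [0.5598, -0.0243, 0.1207]
ee_rot: [-3.141, 0.001, -3.133]
wrist_force: [0.4, 0.1, -2.4]
width: 0.0237
finger_force: 29.9
```

Run:
```python
from h import *
plan(.5596,-.0243,.115,3.15)
s=snapshot('side');cv2.imwrite('pics/s3.png',cv2.resize(s['img'][185:275,225:345,::-1],(800,600),interpolation=cv2.INTER_CUBIC))
```

```text
t 9.85 pos [ 0.5598 -0.0243  0.1207] phi -3.1328 F [ 0.4  0.1 -2.4] w 0.0237 ff 29.9
q [-0.14  0.13  1.45 -0.    1.56 -1.72] shift [0.002 0.    0.057] turn [-0.  0.  0.]
```

View pics/s3.png

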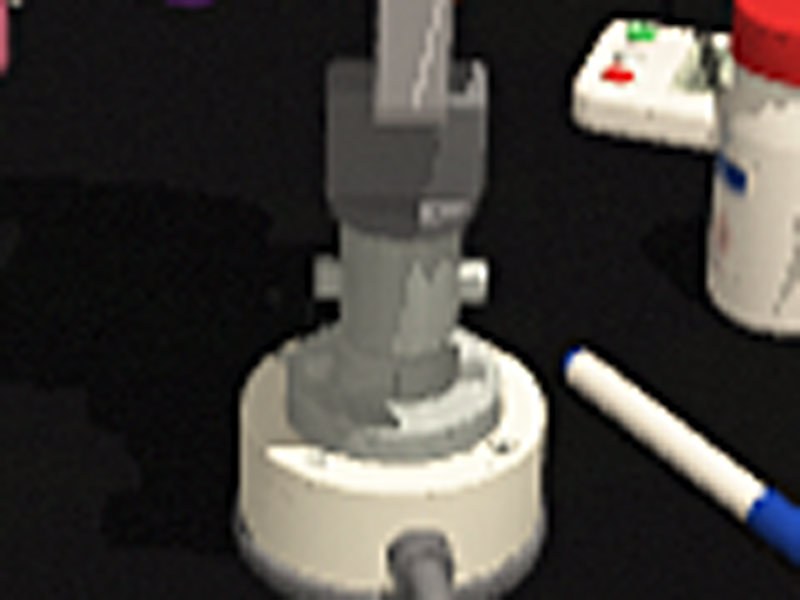

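drive_tool --deltas "0.004 0 0.04 0 0 0 10; 0.008 0 0.08 0 0 0 10; 0.008 0 0.12 0 0 0 10; 0.008 0 0.16 0 0 0 10; 0.008 0 0.19 0 0 0 10"

```text
time: 10.4
tool_pos: [0.5585, -0.0243, 0.1006]
ee_rot: [3.142, -0.001, -3.133]
wrist_force: [0.2, -0.2, -2.0]
width: 0.0235
finger_force: 29.9
```

drive_tool --deltas "0 0 0.03 0 0 0 10; 0 0 0.05 0 0 0 10; 0 0 0.05 0 0 0 10"

```text
time: 10.7
tool_pos: [0.5586, -0.0243, 0.0959]
ee_rot: [-3.142, -0.001, -3.133]
wrist_force: [0.2, 0.0, -1.8]
width: 0.0239
finger_force: 29.9
```

drive_tool --deltas "0 0 0.02 0 0 0 10; 0 0 0.04 0 0 0 10; 0 0 0.04 0 0 0 10"

```text
time: 11.0
tool_pos: [0.5586, -0.0243, 0.092]
ee_rot: [-3.142, -0.001, -3.133]
wrist_force: [-0.7, -0.2, -1.5]
width: 0.0236
finger_force: 29.9
```

drive_tool --deltas "0 0 0.02 0 0 0 10; 0 0 0.04 0 0 0 10; 0 0 0.04 0 0 0 10"

```text
time: 11.3
tool_pos: [0.5585, -0.0243, 0.0878]
ee_rot: [3.142, -0.001, -3.133]
wrist_force: [0.5, 0.1, -1.6]
width: 0.0234
finger_force: 29.9
```

drive_tool --deltas "0 0 0.015 0 0 0 10; 0 0 0.03 0 0 0 10; 0 0 0.03 0 0 0 10"

```text
time: 11.6
tool_pos: [0.5586, -0.0243, 0.085]
ee_rot: [-3.142, -0.0, -3.133]
wrist_force: [0.3, -0.4, -1.4]
width: 0.0236
finger_force: 29.9
```

drive_tool --deltas "0 0 0.015 0 0 0 10; 0 0 0.03 0 0 0 10; 0 0 0.03 0 0 0 10"

```text
time: 11.9
tool_pos: [0.5592, -0.0243, 0.083]
ee_rot: [-3.141, 0.001, -3.133]
wrist_force: [-0.4, 0.2, 2.4]
width: 0.0233
finger_force: 29.9
```

drive_tool --deltas "0 0 0.01 0 0 0 10; 0 0 0.02 0 0 0 10; 0 0 0.03 0 0 0 10; 0 0 0.03 0 0 0 10"

```text
time: 12.3
tool_pos: [0.5591, -0.0243, 0.0797]
ee_rot: [-3.141, 0.001, -3.133]
wrist_force: [0.3, 0.3, 4.5]
width: 0.0236
finger_force: 30.0
```

drive_tool --deltas "0 0 0.01 0 0 0 10; 0 0 0.02 0 0 0 10; 0 0 0.03 0 0 0 10; 0 0 0.03 0 0 0 10"

```text
time: 12.7
tool_pos: [0.5592, -0.0243, 0.0768]
ee_rot: [-3.141, 0.001, -3.133]
wrist_force: [-1.0, 1.0, 6.1]
width: 0.0235
finger_force: 30.0
```

Run:
```python
from h import *
F=[]
for i in range(6): snapshot('side');o=robot.get_obs();F.append(np.r_[o['wrist_force'],np.array(o['tool_pos'])*1e3])
print(np.mean(F,0).round(2),np.std(F,0).round(2))
```

```text
[ -0.96   0.8    5.81 559.26 -24.3   76.94] [0.27 0.28 0.4  0.01 0.02 0.03]
```

drive_tool --deltas "0 0 0.01 0 0 0 10; 0 0 0.02 0 0 0 10; 0 0 0.032 0 0 0 10; 0 0 0.032 0 0 0 10"

```text
time: 13.4
tool_pos: [0.5594, -0.0243, 0.0741]
ee_rot: [-3.141, 0.002, -3.133]
wrist_force: [-1.4, 0.5, 7.2]
width: 0.0231
finger_force: 30.0
```

Run:
```python
from h import *
F=[]
for i in range(8): snapshot('side');o=robot.get_obs();F.append(np.r_[o['wrist_force'],np.array(o['tool_pos'])*1e3])
print(np.mean(F,0).round(2),np.std(F,0).round(2))
```

```text
[ -1.21   0.67   7.58 559.49 -24.3   74.29] [0.44 0.48 0.51 0.01 0.01 0.04]
```

drive_tool --deltas "0 -0.002 0.003 0 0 0.064 10; 0 -0.004 0.003 0 0 0.127 10; 0.001 -0.006 0.003 0 0 0.19 10; 0.001 -0.006 0.003 0 0 0.19 10"

```text
time: 14.2
tool_pos: [0.5601, -0.0253, 0.0743]
ee_rot: [3.141, 0.004, 2.85]
wrist_force: [0.7, 0.5, 7.1]
width: 0.0236
finger_force: 30.0
```

```bash
cat > f.py <<'E'
from h import *
F=[]
for i in range(4): snapshot('side');o=robot.get_obs();F.append(np.r_[o['wrist_force'],np.array(o['tool_pos'])*1e3,np.array(o['wrist_torque'])*1e3])
print(round(o['time'],2),np.mean(F,0).round(2),o['ee_rot'],o['width'])
E
python3 f.py
```

```text
14.4 [-5.7000e-01 -1.3000e-01  7.1300e+00  5.6004e+02 -2.5260e+01  7.4300e+01
  3.0060e+01 -1.5240e+02 -1.2770e+01] [3.14140955 0.00375389 2.85183309] 0.023127530180992534
```

drive_tool --deltas "0 -0.002 0.005 0 0 0.064 10; 0 -0.004 0.005 0 0 0.127 10; 0.001 -0.006 0.005 0 0 0.19 10; 0.002 -0.008 0.005 0 0 0.255 10; 0.002 -0.008 0.005 0 0 0.255 10"

```text
time: 14.9
tool_pos: [0.5596, -0.0261, 0.0739]
ee_rot: [3.14, 0.004, 2.45]
wrist_force: [0.7, 0.4, 8.4]
width: 0.0233
finger_force: 29.9
```

```bash
python3 f.py
```

```text
15.1 [ 4.0000e-01  2.1000e-01  8.1100e+00  5.5957e+02 -2.6140e+01  7.3870e+01
 -9.1670e+01 -5.9920e+01 -3.0550e+01] [3.14030335 0.00347763 2.45120265] 0.023809699318445888
```

drive_tool --deltas "0 -0.002 -0.002 0 0 0.064 10; 0 -0.004 -0.002 0 0 0.127 10; 0.001 -0.006 -0.002 0 0 0.19 10; 0.002 -0.008 -0.002 0 0 0.255 10; 0.002 -0.008 -0.002 0 0 0.255 10"

```text
time: 15.6
tool_pos: [0.5587, -0.0266, 0.0739]
ee_rot: [3.14, 0.002, 2.049]
wrist_force: [-0.4, -0.9, 7.2]
width: 0.0231
finger_force: 29.9
```

```bash
python3 f.py
```

```text
15.8 [-1.5000e-01 -1.6000e-01  7.2500e+00  5.5871e+02 -2.6600e+01  7.3940e+01
 -6.9760e+01  5.2130e+01 -1.0390e+01] [3.13949322e+00 2.37476025e-03 2.05067657e+00] 0.023663467376959384
```

drive_tool --deltas "0 -0.002 0.001 0 0 0.064 10; 0 -0.004 0.001 0 0 0.127 10; 0.001 -0.006 0.001 0 0 0.191 10; 0.001 -0.006 0.001 0 0 0.191 10"

```text
time: 16.2
tool_pos: [0.558, -0.0267, 0.0738]
ee_rot: [3.139, 0.001, 1.749]
wrist_force: [-0.9, -0.8, 7.8]
width: 0.0231
finger_force: 29.9
```

drive_tool --deltas "0 -0.001 0 0 0 0.02 10; 0 -0.001 0 0 0 0.035 10; 0 -0.001 0 0 0 0.035 10"

```text
time: 16.5
tool_pos: [0.5577, -0.0266, 0.0738]
ee_rot: [3.14, 0.001, 1.696]
wrist_force: [-0.9, -0.2, 9.0]
width: 0.0232
finger_force: 30.0
```

```bash
python3 f.py
```

```text
16.7 [-1.0600e+00  1.6000e-01  8.3400e+00  5.5769e+02 -2.6630e+01  7.3800e+01
  4.6600e+00  2.0001e+02  1.2986e+02] [3.13952070e+00 1.14822066e-03 1.69620659e+00] 0.02371224246341739
```

drive_tool --deltas "0 0 0 0 0 0.02 10; 0 0 0 0 0 0.02 10"

```text
time: 16.9
tool_pos: [0.5572, -0.0266, 0.0738]
ee_rot: [3.141, 0.001, 1.665]
wrist_force: [-1.9, 0.4, 8.5]
width: 0.0235
finger_force: 30.0
```

```bash
python3 f.py
```

```text
17.1 [-2.3800e+00 -4.0000e-02  9.0100e+00  5.5717e+02 -2.6600e+01  7.3750e+01
 -5.2400e+00  4.5332e+02  1.5778e+02] [3.14067012e+00 9.46749944e-04 1.66490924e+00] 0.0230763910307133
```

drive_tool --deltas "0 0 0 0 0 -0.03 10; 0 0 0 0 0 -0.045 10; 0 0 -0.01 0 0 -0.045 10; 0 0 -0.02 0 0 -0.045 10; 0 0 -0.02 0 0 -0.045 10"

```text
time: 17.6
tool_pos: [0.5574, -0.0266, 0.0755]
ee_rot: [3.14, 0.001, 1.735]
wrist_force: [-1.7, -0.1, 6.9]
width: 0.0238
finger_force: 29.9
```

```bash
python3 f.py
```

```text
17.8 [-4.6000e-01  5.3000e-01  6.9500e+00  5.5742e+02 -2.6550e+01  7.5380e+01
  2.2580e+01  1.9529e+02 -2.3140e+01] [3.14022198e+00 8.04589044e-04 1.73492895e+00] 0.02321172265350762
```

drive_tool --deltas "0 0 -0.01 0 0 0 10; 0 0 -0.02 0 0 0 10; 0 0 -0.02 0 0 0 10"

```text
time: 18.1
tool_pos: [0.5574, -0.0265, 0.0772]
ee_rot: [3.14, 0.001, 1.735]
wrist_force: [-0.2, 1.0, 5.7]
width: 0.0236
finger_force: 29.9
```

```bash
python3 f.py
```

```text
18.3 [-5.3000e-01  9.0000e-02  5.7800e+00  5.5737e+02 -2.6530e+01  7.7070e+01
  1.8160e+01  1.2717e+02 -4.1480e+01] [3.14044560e+00 6.92343807e-04 1.73500024e+00] 0.023652828238444074
```

drive_tool --deltas "0 0 -0.01 0 0 0 10; 0 0 -0.018 0 0 0 10; 0 0 -0.018 0 0 0 10"

```text
time: 18.6
tool_pos: [0.5573, -0.0265, 0.0787]
ee_rot: [3.141, 0.001, 1.735]
wrist_force: [0.2, 0.7, 4.9]
width: 0.0232
finger_force: 29.9
```

drive_tool --deltas "0 0 0 0 0 0 26; 0 0 0 0 0 0 32; 0 0 0 0 0 0 40; 0 0 0 0 0 0 50; 0 0 0 0 0 0 55"

```text
time: 19.1
tool_pos: [0.5567, -0.0263, 0.0777]
ee_rot: [-3.141, -0.0, 1.735]
wrist_force: [0.1, -0.4, -0.4]
width: 0.0522
finger_force: 0.0
```

drive_tool --deltas "0 0 -0.1 0 0 0 55; 0 0 -0.3 0 0 0 55; 0 0 -0.6 0 0 0 55; 0 0 -0.9 0 0 0 55; 0 0 -1 0 0 0 55"

```text
time: 19.6
tool_pos: [0.5589, -0.0265, 0.183]
ee_rot: [3.134, 0.002, 1.735]
wrist_force: [0.1, -1.1, 0.5]
width: 0.055
finger_force: 0.0
```

Run:
```python
from h import *
plan(.557,-.026,.17,1.735)
s=snapshot('side');cv2.imwrite('pics/s4.png',cv2.resize(s['img'][150:300,190:390,::-1],(800,600),interpolation=cv2.INTER_CUBIC))
```

```text
t 19.6 pos [ 0.5589 -0.0265  0.183 ] phi 1.7352 F [ 0.1 -1.1  0.5] w 0.055 ff 0.0
q [-0.15  0.1   1.36 -0.    1.68 -0.31] shift [ 0.009 -0.019  0.13 ] turn [0.005 0.002 0.   ]
```

View pics/s4.png

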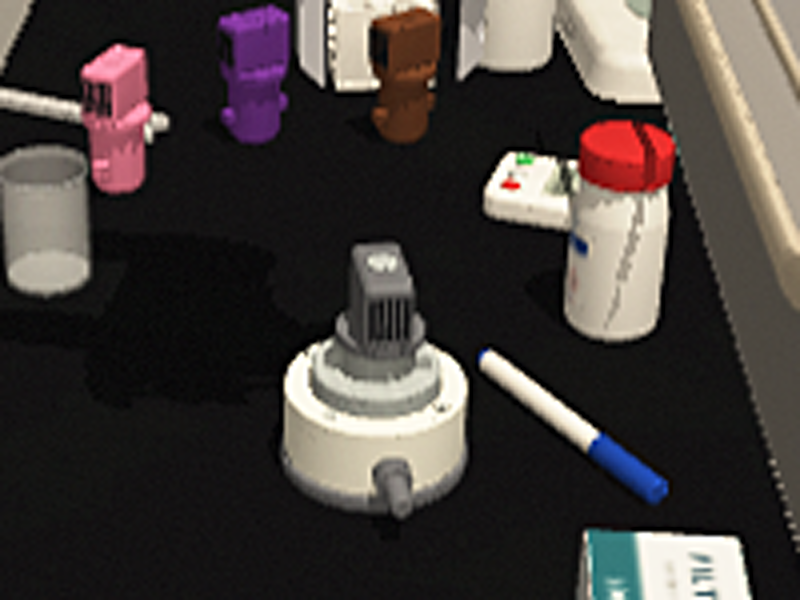

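Run:
```python
from h import *
s=snapshot('side');top=[cyl(21.5,21.5,44,51),box((-22,22),(-12,12),(50,84))]
g=s['img'].astype(float).sum(2)/765
ob=((g>.18)).astype(float); ob[:, :272]=0
best=[]
for z in np.arange(.016,.034,.001):
  for yaw in np.arange(-1.6,-1.2,.05):
    for x in(.555,.5565,.558):
        m=sil(s,top,x,-.0245,yaw,z)[205:236,270:304]; o=(g>.15)[205:236,270:304]
        best.append((np.abs(m-o).sum(),round(z,3),round(yaw,2),x))
print(sorted(best)[:6])
print({z:min(b[0] for b in best if b[1]==z).round(1) for z in sorted({b[1] for b in best})})
```

```text
[(np.float64(89.40784313725489), np.float64(0.022), np.float64(-1.45), 0.558), (np.float64(89.5764705882353), np.float64(0.022), np.float64(-1.5), 0.558), (np.float64(90.8470588235294), np.float64(0.023), np.float64(-1.45), 0.558), (np.float64(90.96078431372548), np.float64(0.023), np.float64(-1.5), 0.558), (np.float64(93.40784313725491), np.float64(0.021), np.float64(-1.45), 0.558), (np.float64(93.50980392156863), np.float64(0.021), np.float64(-1.5), 0.558)]
{np.float64(0.016): np.float64(132.8), np.float64(0.017): np.float64(123.0), np.float64(0.018): np.float64(114.4), np.float64(0.019): np.float64(108.1), np.float64(0.02): np.float64(100.3), np.float64(0.021): np.float64(93.4), np.float64(0.022): np.float64(89.4), np.float64(0.023): np.float64(90.8), np.float64(0.024): np.float64(98.4), np.float64(0.025): np.float64(108.2), np.float64(0.026): np.float64(118.4), np.float64(0.027): np.float64(128.9), np.float64(0.028): np.float64(139.8), np.float64(0.029): np.float64(153.0), np.float64(0.03): np.float64(165.5), np.float64(0.031): np.float64(178.3), np.float64(0.032): np.float64(190.9), np.float64(0.033): np.float64(204.0)}
```

```bash
python3 -c "
from bench import robot
print(robot.close_job())"
```

```text
the job is handed in; nothing more can be done
None
```

The cartridge is in the flow cell: pressed down, turned clockwise to the stop and sprung up into its lock. It stands upright with the grip bar in line with the hose ports to within about 0.06 rad, and the job was handed in with the robot clear and no bystander touched.

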